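# Latch the core clamp and hold its cover plate over the threaded holes

## Robot

A 6-joint arm with a two-finger parallel gripper is mounted at the origin on the work surface. World frame = base frame: x ahead of the robot, y to its left, z up, the work surface at z = 0. Lengths are in m, angles in rad, forces in N, time in s.
With the tool pointing down it reaches from about 0.275 to 0.875 m from the base axis. Payload 12.5 kg.
Tool frame: the origin (TCP) lies at the very end of the fingers, on their centre line; the grasp point (between the pads) lies 19 mm behind it; z points along the fingers, y is the line along which they close (so a half turn about z gives the same grasp; the last joint's range is limited). The gripper opens to 85 mm and grips with 20 to 120 N. Pads are 22 mm wide; open, the fingers measure 114 mm over their backs; the gripper's body (76 mm by 85 mm) begins 54 mm behind the grasp point. The pads swing forward as they close: fully open they stand 13 mm farther back than shut.
Start: joints at [-0.085, 0.351, 1.652, -0, 1.139, -0.085], TCP at [0.55, 0, 0.231] pointing down, gripper open.
Joint ranges: [-2.75, 2.75], [-0.79, 2.1], [0.01, 2.65], [-1.57, 4.71], [0.07, 3.14], [-2.87, 2.87]. Speed limits (rad/s): [2.22, 2.22, 2.79, 3.14, 3.14, 3.14].

## Interface

Orientations are given as a 3x3 rotation matrix whose columns are the frame's x, y, z axes.
In Python, from bench import manip gives the robot as it stands. Calls block until the motion is done:
- manip.move_ptp(position, orientation): joint-space move of the TCP to a pose.
- manip.move_l(position, attitude=None, max_speed=0.15): straight line of the TCP; attitude=None keeps the orientation; max_speed is the mean speed in m/s.
- manip.move_j(angles): joint-space move.
- manip.set_gripper(opening, effort=None): opening from 0.0 (shut) to 1.0 (fully open); effort is the grip in N (None keeps the last); returns when the fingers have stopped.
- manip.dwell(seconds).
- manip.inverse_kinematics(position, orientation): joint angles nearest the present ones, or None.
- manip.grab_frame(name): name is "scene" or "side" or "wrist"; returns (picture, depth): 400x640x3 uint8, red, green, blue; 400x640 float32, m along the optical axis (not along the pixel's ray), 0 where there is no reading.
- manip.get_calibration(name): a dict with "camera_matrix" (3x3 intrinsics, pixels), "R" (3x3) and "t" (3): a world point X has camera coordinates R X + t. Camera axes: x right, y down, z forward; pixel columns grow to the right and rows downward; lengths in m; the calibration is good to about 2 mm. The wrist camera is an equidistant fisheye: a pixel r from the principal point sees the ray r / f radians off the axis. A picture is of the moment at which its call begins: read the wrist's pose just before it. get_calibration takes no time and is no camera call; for the wrist camera it gives the pose at the moment of the call.
A pose or a line that the arm cannot do raises manip.Unreachable and nothing moves.
- manip.sign_off(): hands the job in; it is judged then, once.
Trained networks look in the newest picture that a camera, given by its name, has taken for a name from the list of things; names that differ only in an ending like _2 or _b are one class to them, and where a whole thing is asked for, a point or a joint stands for the part that bears it (a point fixed in the world has none). Each returns a list of dicts, best first, with "confidence" (0 to 1); they miss things now and then, are a little off and sometimes report something else, mostly with a low value. They report only what shows in the picture. A call takes as long as a camera call. They do not tell look-alikes from the thing itself.
- manip.look_for(camera, name): "at" ([x, y, z] in m, in world coordinates, good to about 4 mm: the middle of the surface that is visible of it).
Readings, each from a call of its own:
- manip.current_time(): time.
- manip.current_qpos(): joint angles.
- manip.current_joint_vel(): joint speeds.
- manip.current_joint_torque(): joint torques, N m.
- manip.current_ee_pos(): TCP position.
- manip.current_tcp_rot(): TCP orientation.
- manip.current_force(): force on the tool from outside, world axes, zero at the start.
- manip.current_ft_torque(): the same for the moment, N m.
- manip.current_grip_width(): opening from 0.0 (shut) to 1.0 (fully open).
- manip.current_grip_force(): force on a finger pad.
Only numpy, scipy, OpenCV 4.12 (cv2) and the standard library are available. Lean on these libraries where they do the work, as an engineer would, in place of code of your own. Each camera call takes 0.05 s, during which the arm holds its last target. There are 200 camera calls.

## Task

Swing the hook on the blue core clamp fully closed round its catch pin, so that the core stub is locked in. Then pick up the aluminium cover plate by its fin and hold it still and level about one centimetre above the clamp's four steel bosses, touching none of them, with each threaded hole showing whole, straight down through a hole of the plate, ready for me to drop the screws in; the hook must still be closed. Finish while holding the plate there, do not put it down or let go, and leave the other things on the bench where they are.

Things in the scene. Friction and masses are not known exactly. Their poses are not given: they have to be found in the camera images.
- clamp: Blue cast-iron bench clamp, bolted down, gripping an upright grey core stub (49 mm across, top 68 mm above the bench). Base 150 (x) x 160 (y) mm, jaws 55 mm high; four square 28 mm steel bosses on the jaws, tops at 75 mm, each with a threaded hole. Hook on the -x side; spindle and cross bar out to y = +113 mm, under 48 mm high. Origin: centre of the underside, on the bench; z up.
- clamp_seat (a point): Middle of the four threaded holes, level with the boss tops, 75 mm above the clamp's origin; axes as the clamp's.
- hook (a joint): Angle of the clamp's flat dark steel hook (110 mm long, top 55 mm above the bench), turning level about an upright axis. 0 = fully closed against its stop, lying along the clamp's +y, bent end round the steel catch pin; grows as it swings away from the clamp (counter-clockwise from above), to 1.6. Friction holds it where it is left (about 1.3 N at the knob moves it).
- hook_hinge (a point): On the hook's turning axis, 50 mm above the bench; at (-85, -40) mm in the clamp's frame.
- hook_knob (a point): On the axis of the hook's upright round steel knob, 16 mm across, 55 to 95 mm above the bench; this point is 80 mm above the bench, 63 mm from the hinge axis. With the hook closed it lies at (-95.5, 22) mm in the clamp's frame. Nothing but the 66 mm high catch pin, 23 mm further along the closed hook, stands higher than 55 mm within 30 mm of it.
- plate: Loose aluminium cover plate, 104 (x) x 134 (y) x 6 mm, about 0.3 kg, flat on the bench, fin up. Grip fin in the middle: 12 mm thick (x), 50 mm long (y), 6 to 48 mm above the underside. Four 18 mm through holes at x = +-36, y = +-51 mm, the pattern of the threaded holes; it fits either way round (half turn). Origin: centre of the underside; z up.
- thread0 (a point): Mouth of a threaded hole, 8 mm in diameter, in a boss top, at (-36, -51) mm in the clamp's frame, 75 mm above the bench.
- thread1 (a point): Mouth of a threaded hole, 8 mm in diameter, in a boss top, at (-36, +51) mm in the clamp's frame, 75 mm above the bench.
- thread2 (a point): Mouth of a threaded hole, 8 mm in diameter, in a boss top, at (+36, -51) mm in the clamp's frame, 75 mm above the bench.
- thread3 (a point): Mouth of a threaded hole, 8 mm in diameter, in a boss top, at (+36, +51) mm in the clamp's frame, 75 mm above the bench.
- plate_hole0 (a point): Centre of a plate hole (18 mm) at the plate's underside, at (-36, -51) mm in the plate's frame.
- plate_hole1 (a point): Centre of a plate hole (18 mm) at the plate's underside, at (-36, +51) mm in the plate's frame.
- plate_hole2 (a point): Centre of a plate hole (18 mm) at the plate's underside, at (+36, -51) mm in the plate's frame.
- plate_hole3 (a point): Centre of a plate hole (18 mm) at the plate's underside, at (+36, +51) mm in the plate's frame.
- cup: Bystander: white enamel mug-shaped sample cup, 80 mm across, 80 mm high, handle to its +y. Origin: centre of the underside.
- tin: Bystander: closed round aluminium tin, 84 mm across, 34 mm high. Origin: centre of the underside.
- end_cap: Bystander: black plastic core end cap, 68 mm across, 26 mm high. Origin: centre of the underside.
- dividers: Bystander: steel dividers lying flat, about 160 mm long, legs spread to 35 mm, 15 mm high at most; the legs point to its -x. Origin: near the pivot, on the bench.
Mind the look-alikes: they are no part of the job. What is shaped like the plate but purple or red is not meant.

How it is judged:
By the outcome, as a careful person would: the job done as asked, in the order asked, and still so for the second after the job is handed in, while the arm keeps its last pose, push and grip.
It also fails if it takes over 54 s, if anything falls off the work surface, if the arm or the gripper's body presses on something with over 40 N, if the wrist force passes 120 N, or if a joint passes its speed limit or range.

## Working session

There is one attempt and no reset: what is moved stays moved. The work goes in short steps, each a Python script; the robot and the scene stay as the last script left them, time stands still between calls to the robot, and variables do not carry over. Pictures are saved under pics/ and viewed, at most 10 in all, crops included, and the job is handed in when it is done.

```bash
mkdir -p pics; ls; python3 - <<'E'
from bench import manip
import cv2,numpy as np
for c in ["scene","side"]:
    p,d=manip.grab_frame(c); cv2.imwrite(f"pics/{c}0.png",p[:,:,::-1]); np.savez(f"pics/{c}0.npz",p=p,d=d,**manip.get_calibration(c))
    for n in ["clamp","hook_knob","hook_hinge","plate","thread0","plate_hole0","cup","tin","end_cap","dividers"]:
        print(c,n,[(np.round(r["at"],3).tolist(),round(r["confidence"],2)) for r in manip.look_for(c,n)][:6])
print(manip.current_time())
E
```

```text
pics
scene clamp [([0.632, 0.152, 0.055], 0.76), ([0.512, 0.149, 0.058], 0.7)]
scene hook_knob []
scene hook_hinge [([0.632, 0.147, 0.053], 0.62)]
scene plate [([0.394, -0.17, 0.012], 0.97), ([0.59, -0.196, 0.004], 0.93), ([0.222, -0.281, 0.008], 0.92), ([0.658, -0.394, 0.005], 0.75), ([0.82, -0.257, 0.006], 0.62)]
scene thread0 [([0.635, 0.152, 0.053], 0.86)]
scene plate_hole0 [([0.59, -0.197, 0.009], 0.92), ([0.82, -0.258, 0.011], 0.85), ([0.222, -0.284, 0.007], 0.81), ([0.393, -0.174, 0.008], 0.68), ([0.652, -0.395, 0.003], 0.66)]
scene cup [([0.446, 0.415, 0.038], 0.66)]
scene tin [([0.775, -0.019, 0.033], 0.8), ([0.63, 0.149, 0.055], 0.74)]
scene end_cap [([0.389, 0.033, 0.026], 0.86)]
scene dividers [([0.4, -0.425, 0.007], 0.95)]
side clamp [([0.608, 0.207, 0.048], 0.84), ([0.581, -0.175, 0.003], 0.62)]
side hook_knob [([0.486, 0.18, 0.055], 0.81), ([0.581, -0.171, 0.005], 0.75)]
side hook_hinge [([0.606, 0.201, 0.053], 0.78), ([0.578, -0.176, 0.008], 0.64)]
side plate [([0.808, -0.245, 0.005], 0.87), ([0.391, -0.147, 0.011], 0.81), ([0.583, -0.177, 0.005], 0.79), ([0.22, -0.265, 0.006], 0.61), ([0.653, -0.388, 0.006], 0.55)]
side thread0 [([0.606, 0.202, 0.054], 0.64)]
side plate_hole0 [([0.582, -0.173, 0.005], 0.84), ([0.658, -0.389, 0.003], 0.83), ([0.384, -0.151, 0.004], 0.71), ([0.215, -0.267, 0.003], 0.69), ([0.815, -0.242, 0.005], 0.59)]
side cup [([0.408, 0.44, 0.05], 0.94)]
side tin [([0.771, 0.005, 0.034], 0.87)]
side end_cap [([0.382, 0.052, 0.023], 0.96)]
side dividers [([0.381, -0.413, 0.006], 0.65)]
1.1
```

View pics/scene0.png

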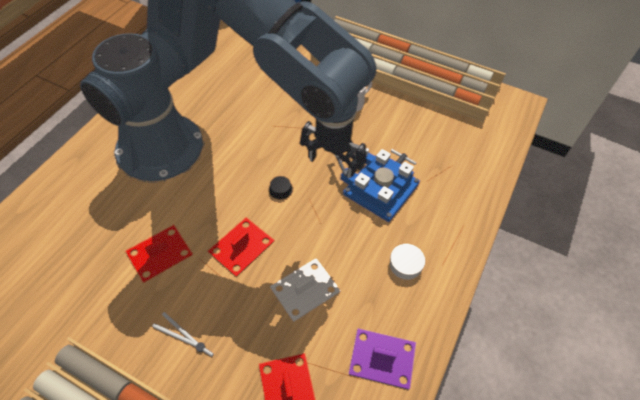

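View pics/side0.png

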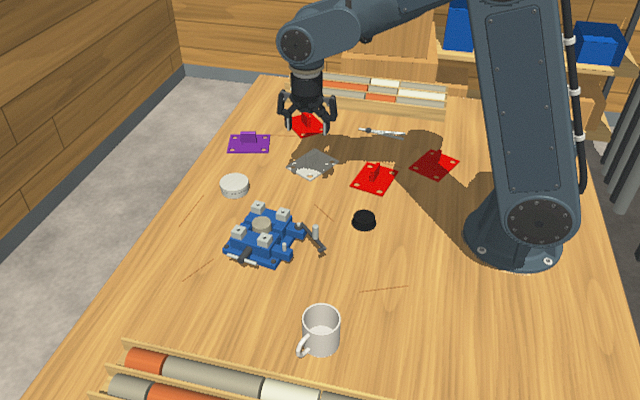

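The scene view shows the clamp at about (380,185), the grey aluminium plate at (306,290), and red and purple look-alikes. In the side view the hook is swung open, with its knob at about (316,232). Next I'll take close views with the wrist camera.

```bash
cat > h.py <<'E'
from bench import manip
import cv2,numpy as np
def down(yaw): # tool z down, tool y axis (closing line) at world angle yaw
    y=np.array([np.cos(yaw),np.sin(yaw),0]); z=np.array([0,0,-1.]); return np.column_stack([np.cross(y,z),y,z])
def wrist(tag):
    c=manip.get_calibration("wrist"); p,d=manip.grab_frame("wrist")
    cv2.imwrite(f"pics/{tag}.png",p[:,:,::-1]); np.savez(f"pics/{tag}.npz",p=p,d=d,**c); return p,d,c
def project(c,X):
    q=np.atleast_2d(X)@c["R"].T+c["t"]; K=c["camera_matrix"]
    r=np.hypot(q[:,0],q[:,1]); th=np.arctan2(r,q[:,2]); s=th/np.maximum(r,1e-12)
    return np.column_stack([K[0,0]*q[:,0]*s+K[0,2],K[1,1]*q[:,1]*s+K[1,2]])
def ray(c,uv):
    K=c["camera_matrix"]; a=(np.atleast_2d(uv)-K[:2,2])/[K[0,0],K[1,1]]
    th=np.linalg.norm(a,axis=1,keepdims=True); d=np.hstack([a/np.maximum(th,1e-12)*np.sin(th),np.cos(th)])
    return -c["R"].T@c["t"], d@c["R"]
def onplane(c,uv,z):
    o,d=ray(c,uv); return o+d*((z-o[2])/d[:,2])[:,None]
E
python3 - <<'E'
from h import *
R0=manip.current_tcp_rot(); print(R0.round(3).tolist())
for tag,p in [("w_clamp",[0.56,0.16,0.30]),("w_plate",[0.58,-0.16,0.27])]:
    manip.move_ptp(p,R0); _,_,c=wrist(tag); print(-c["R"].T@c["t"],c["R"].round(2).tolist(),c["camera_matrix"].tolist())
    for n in ["hook_knob","hook_hinge","clamp","plate"]:
        print(n,[(np.round(r["at"],3).tolist(),round(r["confidence"],2)) for r in manip.look_for("wrist",n)][:4])
print(manip.current_time())
E
```

```text
[[-0.0, 1.0, -0.0], [1.0, 0.0, -0.0], [-0.0, -0.0, -1.0]]
[0.56062972 0.23083945 0.44206178] [[1.0, -0.0, -0.0], [0.0, -0.96, 0.28], [-0.0, -0.28, -0.96]] [[309.70691628693146, 0.0, 316.41778723113384], [0.0, 309.70691628693146, 200.95400369453534], [0.0, 0.0, 1.0]]
hook_knob [([0.493, 0.171, 0.054], 0.84), ([0.613, 0.178, 0.054], 0.17)]
hook_hinge [([0.612, 0.176, 0.055], 0.81)]
clamp [([0.616, 0.184, 0.056], 0.98)]
plate [([0.419, -0.132, 0.006], 0.97), ([0.226, -0.276, 0.009], 0.84), ([0.586, -0.139, 0.008], 0.82), ([0.864, -0.248, 0.006], 0.58)]
[ 0.58084095 -0.08742323  0.41307751] [[1.0, 0.0, 0.0], [0.0, -0.96, 0.28], [0.0, -0.28, -0.96]] [[309.70691628693146, 0.0, 316.41778723113384], [0.0, 309.70691628693146, 200.95400369453534], [0.0, 0.0, 1.0]]
hook_knob []
hook_hinge []
clamp [([0.77, -0.02, 0.036], 0.19)]
plate [([0.657, -0.399, 0.007], 0.96), ([0.227, -0.267, 0.008], 0.96), ([0.808, -0.243, 0.008], 0.95), ([0.586, -0.182, 0.007], 0.86)]
3.5583
```

View pics/w_clamp.png

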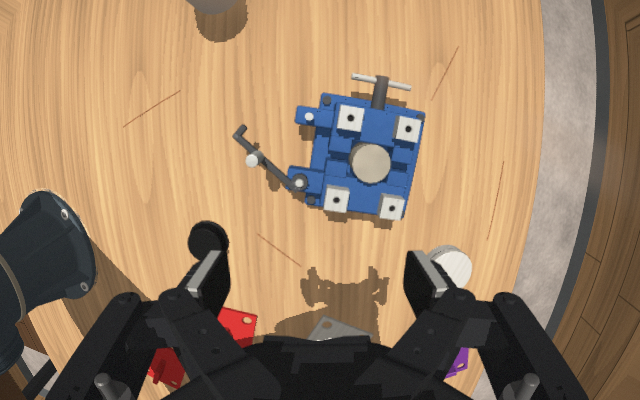

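View pics/w_plate.png

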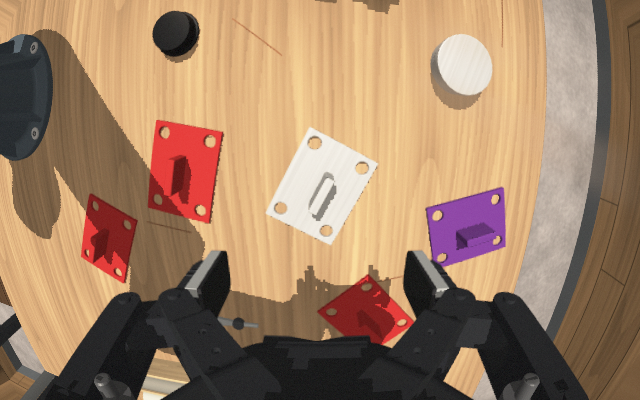

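The wrist views are clear. Thread holes are near (350,118), (408,129), (336,200) and (391,208), the knob top is at (251,160) and the hinge at (299,183). The plate holes are near (315,142), (363,168), (281,208) and (326,231). Next I'll refine these and fit the poses.

```bash
cat > fit.py <<'E'
from h import *
from scipy.optimize import least_squares
def load(tag):
    f=np.load(f"pics/{tag}.npz"); return f["p"],f["d"],{k:f[k] for k in("camera_matrix","R","t")}
def blob(p,uv,r,bad):  # centroid of the pixels of a hole about uv; bad(rgb)->weights
    u,v=np.round(uv).astype(int); w=p[v-r:v+r+1,u-r:u+r+1].astype(float)
    W=bad(w); yy,xx=np.mgrid[-r:r+1,-r:r+1]; return np.array([u+(W*xx).sum()/W.sum(),v+(W*yy).sum()/W.sum()])
def fit(c,uv,loc,z,x0):
    loc=np.column_stack([loc,np.full(len(loc),z)])
    def pts(s):
        C,S=np.cos(s[2]),np.sin(s[2]); return loc@np.array([[C,S,0],[-S,C,0],[0,0,1]])+[s[0],s[1],0]
    r=least_squares(lambda s:(project(c,pts(s))-uv).ravel(),x0); return r.x,np.abs(r.fun).max()
L=np.array([[-.036,-.051],[-.036,.051],[.036,-.051],[.036,.051]])
E
python3 - <<'E'
from fit import *
p,d,c=load("w_clamp")
dark=lambda w:np.clip(130-w.mean(2),0,None)
uv=[blob(p,q,5,dark) for q in [(336,200),(350,118),(391,208),(408,129)]]
uv=[blob(p,q,4,dark) for q in uv]
print(np.round(uv,1).tolist())
s,e=fit(c,np.array(uv),L,0.075,[.6,.18,0]); print("clamp",s.round(4),e)
R=np.array([[np.cos(s[2]),-np.sin(s[2])],[np.sin(s[2]),np.cos(s[2])]])
H=s[:2]+R@[-.085,-.04]; print("hinge",H)
bright=lambda w:np.clip(w.min(2)-130,0,None)
k=blob(p,(251,160),6,bright); K=onplane(c,k,.095)[0]; print("knob",k,K, np.linalg.norm(K[:2]-H))
a0=np.arctan2(22+40,-95.5+85); v=K[:2]-H; print("hook angle",np.arctan2(v[1],v[0])-s[2]-a0)
p,d,c=load("w_plate")
wood=lambda w:np.clip(w[:,:,0]-w[:,:,2]-30,0,None)
uv=[(281,208),(315,142),(326,231),(363,168)]
for _ in range(2): uv=[blob(p,q,8,lambda w:(w[:,:,0]-w[:,:,2]>40)*1.) for q in uv]
print(np.round(uv,1).tolist())
for z in(0.003,0.006): print("plate",z,fit(c,np.array(uv),L,z,[.58,-.16,-.5]))
v=np.median(d[150:230,300:330]); print(v)
E
python3 -c "
import cv2
a=cv2.imread('pics/w_clamp.png')[90:230,220:440];b=cv2.imread('pics/w_plate.png')[110:250,240:400]
cv2.imwrite('pics/c1.png',cv2.hconcat([cv2.resize(a,None,fx=2,fy=2),cv2.resize(b,None,fx=2,fy=2)]))"
```

```text
[[336.0, 199.6], [350.2, 117.6], [391.6, 208.0], [407.9, 128.6]]
clamp [ 0.6279  0.1693 -0.1529] 0.15853476782024245
hinge [0.53777401 0.14266343]
knob [251.23040752 159.86598746] [0.4855901  0.17782879 0.095     ] 0.06292664636391375
hook angle 0.962963129775753
[[280.5, 207.5], [314.4, 142.7], [326.0, 230.1], [361.3, 167.8]]
plate 0.003 (array([ 0.58654074, -0.18921524, -0.48415937]), np.float64(0.24652766710732976))
plate 0.006 (array([ 0.58649459, -0.18851453, -0.48409388]), np.float64(0.5445041661630512))
0.4131875
```

```bash
python3 - <<'E'
from h import *
H=np.array([0.53777,0.14266]); s2=-.1529; a0=np.arctan2(62,-10.5)+s2; th0=.963
def P(th,z): a=a0+th; return [H[0]+.0629*np.cos(a),H[1]+.0629*np.sin(a),z], down(a-np.pi/2)
manip.set_gripper(.55,30)
manip.move_ptp(*P(th0,.16)); manip.move_l(P(th0,.064)[0]); print("down",manip.current_force().round(1),manip.current_time())
manip.set_gripper(0,30); print("grip",manip.current_grip_width(),manip.current_grip_force(),manip.current_force().round(1))
for th in [*np.linspace(th0,.06,9)[1:],.03,.01,0,-.01,-.02,-.03,-.04]:
    p,R=P(th,.064); manip.move_l(p,R); f=manip.current_force(); print(round(th,3),f.round(1),manip.current_ee_pos().round(4))
    if np.linalg.norm(f[:2])>12: break
print(manip.current_time())
E
```

```text
down [ 0.7 -0.   0.5] 6.1917
grip 0.17873152920305974 29.18690800666809 [-1.6 -1.5  6.4]
0.85 [0.1 0.1 8.6] [0.4906 0.1837 0.0648]
0.737 [ 0.2 -1.3  8.6] [0.4955 0.1887 0.0647]
0.624 [ 0.3 -0.8  8.3] [0.501  0.1931 0.0648]
0.511 [ 0.9 -3.   8.9] [0.5069 0.1968 0.0648]
0.399 [ 0.8 -4.3  9.5] [0.5132 0.1999 0.0648]
0.286 [ 0.6 -4.4  9.7] [0.5198 0.2023 0.0647]
0.173 [ 1.4 -4.9  9. ] [0.5266 0.2039 0.0648]
0.06 [ 0.3 -6.5  9.6] [0.5336 0.2047 0.0647]
0.03 [-0.2 -6.4 10.7] [0.5353 0.2047 0.0647]
0.01 [-1.1 -6.2 10.5] [0.5363 0.2048 0.0647]
0 [-3.9 -5.5 13.5] [0.5364 0.2048 0.0647]
-0.01 [-7.6 -5.4 15.6] [0.5364 0.2048 0.0647]
-0.02 [-11.6  -6.4  17.8] [0.5365 0.2047 0.0646]
9.9583
```

The hook is against its stop. I'll release it, check by picture, and move on to the plate.

```bash
python3 - <<'E'
from fit import *
manip.set_gripper(.55); p=manip.current_ee_pos(); manip.move_l([p[0],p[1],.16])
manip.move_ptp([0.56,0.16,0.30],down(0)); p,d,c=wrist("w_closed")
s,_=None,0
H=np.array([0.53777,0.14266]); a0=np.arctan2(62,-10.5)-.1529
k0=project(c,np.array([*(H+.063*np.array([np.cos(a0),np.sin(a0)])),.095]))[0]
k=blob(p,k0,7,lambda w:np.clip(w.min(2)-130,0,None)); K=onplane(c,k,.095)[0]; v=K[:2]-H
print(k0,k,"hook",np.arctan2(v[1],v[0])-a0,np.linalg.norm(v))
dark=lambda w:np.clip(130-w.mean(2),0,None)
uv=[blob(p,q,4,dark) for q in [(336,200),(350,118),(391.6,208),(408,129)]]; print(fit(c,np.array(uv),L,.075,[.628,.169,-.15]))
cv2.imwrite("pics/c2.png",cv2.resize(p[90:230,220:440,::-1],None,fx=3,fy=3))
manip.move_ptp([.5865,-.1889,.15],down(-.484)); p,d,c=wrist("w_pl2")
print(project(c,np.array([[.5865,-.1889,.048]])),manip.current_time())
E
```

```text
[295.51842064 135.62045728] [295.59606587 135.2136322 ] hook -0.0015505530011208357 0.0634563938244155
(array([ 0.62787543,  0.16927931, -0.15294695]), np.float64(0.22033486443478978))
[[315.52874578 202.15516809]] 13.325
```

View pics/c2.png

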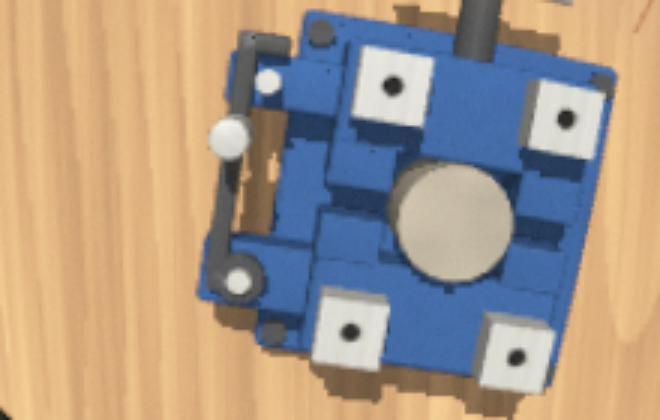

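View pics/w_pl2.png

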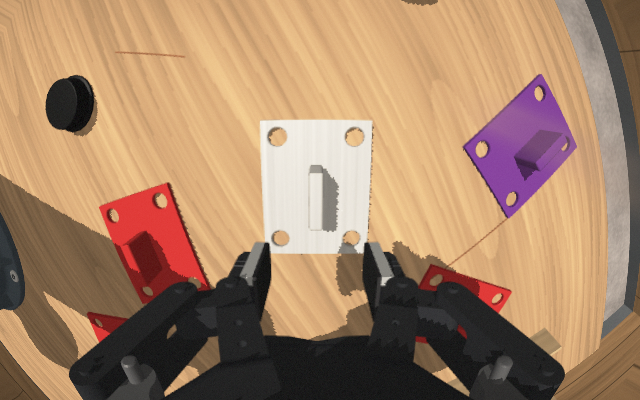

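The hook is closed, with its bent end round the pin. The wrist view is square to the plate and the fin top is centred at about (315,198), matching the prediction. Next: refit, grasp, lift and carry the plate to the hold pose.

```bash
python3 - <<'E'
from fit import *
p,d,c=load("w_pl2")
uv=[(280,238),(277,136),(351,238),(354,136)]
for _ in range(2): uv=[blob(p,q,10,lambda w:(w[:,:,0]-w[:,:,2]>40)*1.) for q in uv[1::2]]and[uv[0],blob(p,uv[1],11,lambda w:(w[:,:,0]-w[:,:,2]>40)*1.),uv[2],blob(p,uv[3],11,lambda w:(w[:,:,0]-w[:,:,2]>40)*1.)]
print(uv,fit(c,np.array(uv,float),L,.003,[.5865,-.189,-.484]))
x,y,yaw=.5865,-.1890,-.484
manip.move_l([x,y,.013]); print(manip.current_force().round(1))
manip.set_gripper(0,60); print("grip",manip.current_grip_width(),manip.current_grip_force(),manip.current_ee_pos(),manip.current_force().round(1))
manip.move_l([x,y,.10]); print("lift",manip.current_grip_width(),manip.current_force().round(1))
manip.move_ptp([.6279,.1693,.160],down(-.1529)); print(manip.current_ee_pos(),manip.current_time())
p,d,c=wrist("w_over"); 
E
```

```text
[(280, 238), array([277.62781955, 136.53383459]), (351, 238), array([354.12267658, 136.73977695])] (array([ 0.58636595, -0.18929059, -0.48626988]), np.float64(0.31626144500717146))
[1.2 0.3 0.9]
grip 0.13399693157551995 59.58232283592224 [ 0.58684902 -0.18911414  0.01374133] [-1.9  0.8  6.6]
lift 0.13106070385667662 [-0.6  0.2 -2.2]
[0.62797765 0.16805868 0.15956552] 16.9
```

View pics/w_over.png

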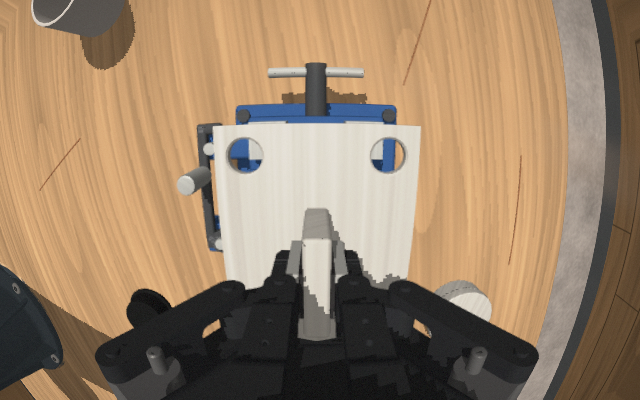

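The plate is held over the clamp; its two +y holes show at (245,155) and (388,155), and the closed hook is at left. Next I'll descend to the hold height and measure tilt and offsets there.

```bash
cat > meas.py <<'E'
from fit import *
def tilt(p,d,c):
    m=(p.min(2)>185)&(p.max(2).astype(int)-p.min(2)<40); m=cv2.erode(m.astype(np.uint8),np.ones((5,5)))>0
    m[:100]=0; m[:,:180]=0; m[:,460:]=0; m[275:]=0
    v,u=np.nonzero(m); o,r=ray(c,np.column_stack([u,v]).astype(float)); z=d[v,u]; r=r/(r@c["R"][2])[:,None]
    X=o+r*z[:,None]; k=(X[:,2]<.2)&(z>0); X=X[k]
    for _ in range(5):
        A=np.column_stack([X[:,:2]-[.628,.169],np.ones(len(X))]); w=np.linalg.lstsq(A,X[:,2],rcond=None)[0]; e=np.abs(A@w-X[:,2]); X=X[e<max(.0015,2*np.median(e))]
    return w.round(4),len(X)
E
python3 - <<'E'
from meas import *
print("hi",tilt(*load("w_over")))
manip.move_l([.6279,.1693,.112],down(-.1529),.08); manip.dwell(.3); print(manip.current_ee_pos())
manip.move_l([.6279,.1693,.0985],down(-.1529),.05); manip.dwell(.5); print(manip.current_ee_pos(),manip.current_force().round(1))
p,d,c=wrist("w_hold"); print("lo",tilt(p,d,c))
print("pred thread1,3",project(c,np.array([[.6279,.1693,0]])+np.array([[np.cos(-.1529)*x-np.sin(-.1529)*.051,np.sin(-.1529)*x+np.cos(-.1529)*.051,.075] for x in(-.036,.036)])))
print(manip.current_time())
cv2.imwrite("pics/c3.png",cv2.resize(p[70:300,180:460,::-1],None,fx=2.6,fy=2.6,interpolation=cv2.INTER_CUBIC))
E
```

```text
hi (array([ 0.0014, -0.0067,  0.1524]), 17672)
[0.62804816 0.1693385  0.11240187]
[0.62791659 0.16930506 0.09859047] [-1.1  0.1 -2.2]
lo (array([-0.0012, -0.0065,  0.0914]), 18209)
pred thread1,3 [[249.29503569 151.69243398]
 [380.79254983 151.58541621]]
18.9667
```

View pics/c3.png

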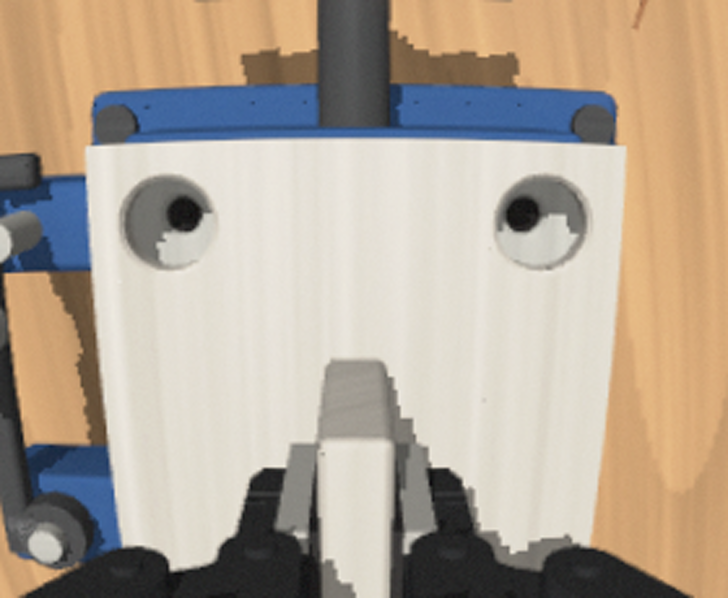

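Both threads show dark at crop (184,214) and (522,215), inside hole rims centred near (169,222) and (543,222), and the plate is level to about 0.4°. Now I'll compute the offset straight down.

```bash
python3 - <<'E'
from meas import *
p,d,c=load("w_hold")
big=cv2.resize(p[110:190,200:430],None,fx=6,fy=6,interpolation=cv2.INTER_CUBIC); g=cv2.GaussianBlur(cv2.cvtColor(big,cv2.COLOR_RGB2GRAY),(7,7),0)
ci=cv2.HoughCircles(g,cv2.HOUGH_GRADIENT_ALT,1.5,300,param1=120,param2=.6,minRadius=90,maxRadius=130)
print(ci)
man=np.array([[245.0,155.4],[388.8,155.4]])
uvs={"man":man}
if ci is not None and ci.shape[1]>=2:
    q=ci.reshape(-1,ci.shape[-1])[:2,:2]; q=q[q[:,0].argsort()]; uvs["hough"]=(q+.5)/6-.5+[200,110]
T=[blob(p,q,5,lambda w:np.clip(70-w.mean(2),0,None)) for q in [(250.8,152.3),(380.8,152.7)]]
C=np.cos(-.1529);S=np.sin(-.1529);R=np.array([[C,-S],[S,C]])
Tw=onplane(c,np.array(T),.075)
for k,uv in uvs.items():
    Hw=onplane(c,uv,.091); e=(Hw-Tw)[:,:2]@R
    print(k,uv.round(1).tolist(),"hole-thread mm, clamp axes",(e*1e3).round(1).tolist(),"spacing",np.linalg.norm(Hw[1]-Hw[0]),np.linalg.norm(Tw[1]-Tw[0]))
    print("hole yaw",np.arctan2(*(Hw[1]-Hw[0])[1::-1]),"thread yaw",np.arctan2(*(Tw[1]-Tw[0])[1::-1]))
E
```

```text
[[[1128.       274.5      108.58733]
  [ 271.5      274.5      108.68306]]]
man [[245.0, 155.4], [388.8, 155.4]] hole-thread mm, clamp axes [[0.5, 0.2], [0.9, 0.5]] spacing 0.07153738300169386 0.0711670209831531
hole yaw -0.15308731710054682 thread yaw -0.1565555863520524
hough [[244.8, 155.3], [387.6, 155.3]] hole-thread mm, clamp axes [[0.4, 0.3], [0.2, 0.5]] spacing 0.07099338698518796 0.0711670209831531
hole yaw -0.15331380770710284 thread yaw -0.1565555863520524
```

The offset is under 1 mm against a tolerance of 5 mm, the yaw matches, and the hook still shows closed.

```bash
python3 - <<'E'
from bench import manip
print(manip.current_ee_pos(),abs(manip.current_joint_vel()).max(),manip.current_grip_force(),manip.current_time())
print(manip.sign_off())
E
```

```text
[0.62791928 0.16927643 0.09854793] 0.0022369564870097034 58.38773488998413 18.9667
the job is handed in; nothing more can be done
None
```

The job is handed in: the hook is fully closed, and the plate is held still, level to about 0.4° and 1 cm above the bosses. The two holes the camera could see sit within 1 mm of their threads; the other two were hidden by the gripper and follow from the fitted pose.

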